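# Set the marking press four clicks off its stop and mark the slide

### The job

Set the slide-marking press to depth four and mark the slide: turn its dial clockwise until it meets its stop, at the red mark, then back it off anticlockwise by four clicks. Only with the dial on that fourth click, press the blue plunger head right down to its stop, hold it there a moment and let it spring all the way up. Do not shift the blue slide box, the amber bottle or the cardboard tissue box standing around the press.

Things in the scene. Friction and masses are not known exactly. Their poses are not given: they have to be found in the camera images.
- press: Slide-marking press fixed to the bench, placed and yawed differently each time. White base 130 (x) x 310 (y) x 32 mm high; origin at the centre of its underside, z up, -x side towards the robot. Vertical dial axis at x 0, y +85 mm; vertical plunger axis at x 0, y -75. A column 70 x 34 mm at y -136 carries a black arm 62 mm wide over y -153 to -35, 95 to 125 mm high.
- dial_grip (a point): Point on the dial's axis 63 mm above the bench; axes turn with the dial (z up, x along its bar). Aluminium disc 80 mm across, its top 43 mm above the bench; on it a black grip bar 70 mm long (x), 16 mm thick (y), its top 73 mm above the bench. A white line on the bar's -x half is the pointer. Bar direction in the world = press yaw + dial angle.
- stop_mark (a point): The red mark on the base beside the disc, 32 mm above the bench, 52 mm from the dial's axis towards the press's -x: the pointer stands here at the clockwise stop. Dark marks follow anticlockwise (from above), one per click, 20 degrees apart; the fourth dark mark after the red one is wanted.
- dial (a joint): Dial angle, rad: 0 at the clockwise stop, growing anticlockwise from above, to 3.18 at the other end. Sprung clicks every 0.349 rad (20 degrees); the stop is click 0. Let go, it settles into the nearest click; about 0.1 N m carries it over a click. Four clicks = 1.396. Starts between 0.7 and 2.8.
- plunger_top (a point): Centre of the flat top of the blue plunger head, a disc 48 mm across and 15 mm thick on a steel stem; top 175 mm above the bench when up, 157 mm when fully down. Travels straight down.
- plunger (a joint): Plunger travel in m: 0 up, 0.018 at its lower stop. Its spring pushes back with about 4 N at the top and 9 N at the stop, and returns the head when let go.
- slide_box: Loose blue plastic slide box 100 x 85 x 34 mm high beyond the press's dial end or behind the press; origin at the centre of its underside. Leave it alone.
- oil_bottle: Loose amber glass bottle with black cap, 44 mm across, 85 mm high, near the press; origin at the centre of its underside. Leave it alone.
- tissue_box: Loose cardboard box 75 x 115 x 45 mm high near the press; origin at the centre of its underside. Leave it alone.

How it is judged:
By the outcome, as a careful person would: the job done as asked, in the order asked, and still so for the second after the job is handed in, with the robot touching nothing.
It also fails if it takes over 64 s, if anything falls off the work surface, if the arm or the gripper's body presses on something with over 40 N, if the wrist force passes 120 N, or if a joint passes its speed limit or range.

### The arm

A 6-joint arm with a two-finger parallel gripper is mounted at the origin on the work surface. World frame = base frame: x ahead of the robot, y to its left, z up, the work surface at z = 0. Lengths are in mm, angles in degrees, forces in N, time in s.
With the tool pointing down it reaches from about 350 to 775 mm from the base axis. Payload 5.5 kg.
Tool frame: the origin (TCP) lies at the very end of the fingers, on their centre line; the grasp point (between the pads) lies 19 mm behind it; x points along the fingers, z is the direction in which the jaws open and shut, and the axes are right-handed (so a half turn about x gives the same grasp; the last joint's range is limited). The gripper opens to 85 mm and grips with 20 to 120 N. Pads are 22 mm wide; open, the fingers measure 114 mm over their backs; the gripper's body (76 mm by 85 mm) begins 54 mm behind the grasp point. The pads swing forward as they close: fully open they stand 13 mm farther back than shut.
Start: joints at [67.575, 17.945, 2.641, 74.691, 0, 82.002], TCP at [143.283, 556.904, 231.323] pointing down, gripper open.
Joint ranges: [-158.12, 158.12], [-49.38, 96.58], [-58.88, 72.47], [-126.05, 133.96], [-84.25, 85.87], [-180, 180]. Speed limits (degrees/s): [147.25, 147.25, 180, 180, 180, 180].

### API

Orientations are given as [roll, pitch, yaw] about the fixed x, y, z axes, in that order (R = Rz(yaw) Ry(pitch) Rx(roll)).
In Python, from workcell import telemetry, grab_frame, get_calibration, r gives the robot as it stands.
- The arm moves only by the tool move_arm, never from a script. Its argument "rows" is a list of rows, each a list of 3 entries, a list of its own where there are three numbers: the turn, a rotation vector about the tool's x, y, z in rad, then the shift along the tool's x, y, z in m, then the closure, from 0 (fully open) to 1 (shut). In form: [[[ax, ay, az], [tx, ty, tz], hand], ...]. A call has exactly 10 rows; each row is the pose to reach, as a shift and turn from the pose measured when the call began, along the tool's axes at that moment; what a row does not reach only later rows make up. A row lasts 1/12 s, in which the tool goes at most 41.7 mm and 7.16 degrees, less where a joint would pass 70% of its speed; a pose out of reach is approached as far as the arm can. A call with a gripper value outside its range is refused whole. The fingers move at their own pace and stop on an object; "squeeze" is the grip in N (left out, the last holds). Time passes only in rows, so rows that repeat a pose let the fingers close, or fill a call up. It gives the time, the measured TCP pose, the force and the opening at its end, in the units of the state.
- telemetry.sense(): the state, without advancing time (a new reading comes with each control period).
- grab_frame(name): name is "side" or "top"; returns the picture (400x640x3 uint8, blue, green, red); there is no depth.
- get_calibration(name): a dict with "fx", "fy", "cx", "cy" (pixels), "R" (3x3) and "t" (3): a world point X has camera coordinates R X + t. Camera axes: x right, y down, z forward; pixel columns grow to the right and rows downward; lengths in mm; the calibration is good to about 2 mm. A picture is of the moment at which its call begins. get_calibration takes no time and is no camera call.
- r.sign_off(): hands the job in, once; it reports no verdict.
The state is a dict: "time": time; "q": joint angles; "qd": joint speeds; "effort": joint torques, N m; "position": TCP position; "orientation": TCP orientation; "contact_force": force on the tool from outside, world axes, zero at the start; "ft_torque": the same for the moment, N m; "finger_gap": opening from 0.0 (shut) to 1.0 (fully open).
Only numpy, scipy, OpenCV 4.12 (cv2) and the standard library are available. Lean on these libraries where they do the work, as an engineer would, in place of code of your own. Each camera call takes 0.05 s, during which the arm holds its last target. There are 200 camera calls.

## Working session

There is one attempt and no reset: what is moved stays moved. The work goes in short steps, Python scripts to look and compute and a tool call to move; the robot and the scene stay as the last step left them, time stands still between calls to the robot, and variables do not carry over. Pictures are saved under pics/ and viewed, about 8 in all and at most 12, crops included, and the job is handed in when it is done.

Besides the shell and the picture viewer there is one more tool, called after "Call:" by a JSON object that holds its "fn" and its "kwargs". move_arm: Moves the arm, as the interface text tells. Its arguments: {"type":"object","properties":{"rows":{"type":"array"},"squeeze":{"type":"number"}},"required":["rows"]}

```bash
ls; mkdir -p pics
python3 - <<'E'
from workcell import telemetry, grab_frame, get_calibration, r
import cv2
print(telemetry.sense())
for n in("side","top"):
    cv2.imwrite(f"pics/{n}0.png",grab_frame(n)); print(get_calibration(n))
E
```

```text
pics
{'time': 0.0, 'q': array([ 6.75762650e+01,  1.79914835e+01,  2.57583667e+00,  7.46884093e+01,
       -3.00992969e-04,  8.20038986e+01]), 'qd': array([-0.00725153,  0.07971204,  0.07988597,  0.05195783,  0.03617251,
       -0.12802711]), 'effort': array([-1.10422036e-03, -4.80626464e+01,  2.98533797e+01,  1.92818017e-02,
       -2.21590808e-04, -2.07611157e-05]), 'position': array([143.05873624, 556.39889024, 230.39397048]), 'orientation': array([ 172.16963173,   89.89594338, -112.25800159]), 'contact_force': array([ 0.63367614, -0.4937022 , -0.74293196]), 'ft_torque': array([ 0.04987013, -0.00989897,  0.0069514 ]), 'finger_gap': 1.005641967049283}
{'fx': 401.3266682394891, 'fy': 401.3266682394891, 'cx': 321.51773923168605, 'cy': 207.06351025452426, 'R': array([[ 0.82711584, -0.56194686,  0.0097524 ],
       [-0.30393614, -0.4618174 , -0.83327517],
       [ 0.47276019,  0.68625099, -0.55277245]]), 't': array([-471.73742315,  344.39430699,  654.18410019])}
{'fx': 444.55667486951626, 'fy': 444.55667486951626, 'cx': 316.6208631017249, 'cy': 194.43843505157, 'R': array([[ 0.00939033, -0.999772  ,  0.01917735],
       [-0.99225185, -0.01169231, -0.12369139],
       [ 0.12388741, -0.01786726, -0.99213541]]), 't': array([  66.17145884,  647.00694864, 1096.11144469])}
```

View pics/top0.png

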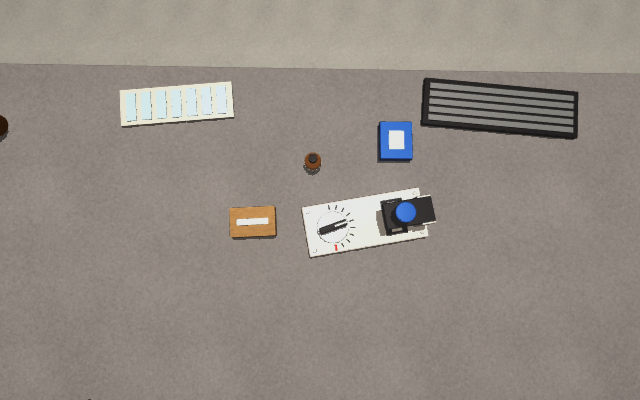

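View pics/side0.png

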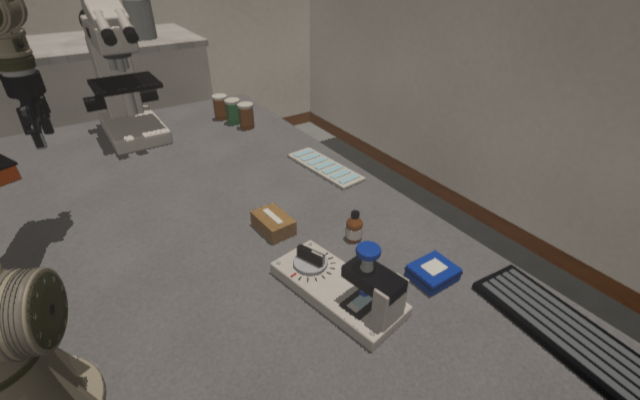

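The top view shows the press with its dial near (334,226), the red mark at (336,247) and the plunger head at (405,211). The tissue box is at (253,222), the bottle at (312,161) and the slide box at (396,140). The side view agrees. Next I'll measure these precisely.

```bash
cat > h.py <<'E'
import numpy as np, cv2
from workcell import telemetry, grab_frame, get_calibration, r
def ray(n,uv):
    c=get_calibration(n); R=np.array(c["R"]); t=np.array(c["t"])
    return -R.T@t, R.T@np.array([(uv[0]-c["cx"])/c["fx"],(uv[1]-c["cy"])/c["fy"],1])
def onplane(n,uv,z):
    o,d=ray(n,uv); return o+d*(z-o[2])/d[2]
def proj(n,X):
    c=get_calibration(n); p=np.array(c["R"])@X+c["t"]; return np.array([c["cx"]+c["fx"]*p[0]/p[2],c["cy"]+c["fy"]*p[1]/p[2]])
def blobs(m,amin=5):
    k,l,s,c=cv2.connectedComponentsWithStats(m.astype(np.uint8)); 
    return [(s[i][4],s[i][:4].tolist(),c[i],l==i) for i in range(1,k) if s[i][4]>=amin]
E
python3 - <<'E'
from h import *
for n,(x0,y0,x1,y1) in {"top":(220,110,450,270),"side":(240,190,480,350)}.items():
    im=cv2.imread(f"pics/{n}0.png"); hsv=cv2.cvtColor(im,cv2.COLOR_BGR2HSV); H,S,V=[hsv[...,i].astype(int) for i in range(3)]
    roi=np.zeros(H.shape,bool); roi[y0:y1,x0:x1]=1
    for nm,m,z in (("blue",(abs(H-108)<15)&(S>150)&(V>60),175),("red",((H<8)|(H>172))&(S>130)&(V>110),32),("white",(S<45)&(V>165),32),("dark",(V<50),73)):
        for a,b,c,l in blobs(m&roi,8 if nm!="white" else 25):
            print(n,nm,a,b,c.round(1),onplane(n,c,z).round(1)[:2])
            if nm=="white" and a>800:
                ct=max(cv2.findContours(l.astype(np.uint8),0,2)[0],key=cv2.contourArea)
                P=np.float32([onplane(n,p[0],32)[:2] for p in ct]); print("  rect",cv2.minAreaRect(P))
im=cv2.imread("pics/top0.png")[180:265,295:445]
im2=cv2.imread("pics/side0.png")[230:350,260:420]
cv2.imwrite("pics/c0.png",np.vstack([cv2.resize(im,(640,363),interpolation=2)]))
E
```

```text
top blue 852 [380, 122, 33, 37] [395.3 140.3] [ 756.5 -103.6]
top blue 332 [395, 202, 21, 21] [405.3 211.6] [ 592.9 -124.1]
top red 9 [335, 245, 2, 6] [335.7 247. ] [513.4  23.3]
top white 98 [220, 110, 14, 8] [226.3 113.2] [858.9 311.6]
top white 270 [389, 131, 15, 18] [396.  139.5] [ 794.8 -133.8]
top white 4168 [302, 187, 134, 70] [353.5 223.1] [574.6 -22. ]
  rect ((581.7833251953125, -63.03948974609375), (128.1962890625, 333.424560546875), 10.436932563781738)
top white 194 [236, 218, 32, 7] [251.7 221.1] [577.  237.6]
top dark 267 [421, 110, 29, 18] [433.2 120.1] [ 836.1 -221.2]
top dark 18 [378, 125, 2, 11] [378.6 129.6] [809.3 -81.8]
top dark 9 [379, 143, 1, 9] [379. 147.] [764.4 -82.4]
top dark 10 [309, 159, 8, 4] [312.7 161. ] [726.3  84.2]
top dark 20 [379, 159, 19, 2] [388.4 159. ] [ 733.8 -105.7]
top dark 8 [403, 159, 7, 2] [406.2 159.8] [ 732.6 -150.8]
top dark 268 [382, 204, 40, 31] [395.  222.3] [ 575.1 -120.4]
side blue 263 [357, 242, 23, 15] [368.2 248.7] [ 588.3 -125.7]
side blue 676 [408, 251, 53, 36] [434.1 269.4] [ 648.3 -233.5]
side white 104 [263, 208, 20, 16] [272.6 215.6] [582.7 254.7]
side white 104 [304, 240, 23, 14] [315.4 246.7] [606.3  79.9]
side white 1997 [271, 249, 112, 93] [324.7 287.4] [546.8 -46.2]
  rect ((576.1248168945312, -50.741180419921875), (124.69290924072266, 305.0244445800781), 10.371553421020508)
side white 238 [422, 258, 25, 17] [433.9 266.3] [ 794.4 -129.8]
side white 39 [404, 303, 8, 11] [407.1 307.6] [ 654.2 -186.3]
side dark 22 [352, 214, 6, 4] [354.6 215.5] [730.2  87.1]
side dark 1264 [342, 260, 65, 44] [376.9 280.4] [ 623.7 -122.7]
side dark 69 [472, 281, 8, 13] [476.5 286.7] [ 779.9 -248.3]
side dark 66 [342, 291, 17, 18] [350.4 298.2] [ 548.2 -131.6]
side dark 102 [355, 302, 16, 16] [363.8 310.6] [ 549.9 -170.7]
```

View pics/c0.png

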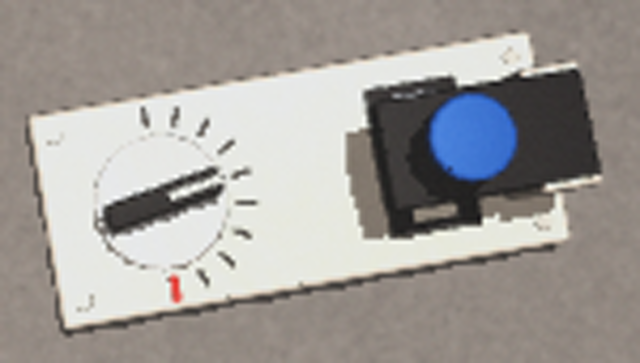

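The pointer is near click 5, at 97° measured. Press yaw comes out at about 10.4°, and red mark and plunger agree on the dial axis being near (564,32.5). I'll plan the approach from this.

```bash
cat >> h.py <<'E'
from scipy.spatial.transform import Rotation as Ro
def plan(p,jaw):
    """tool-frame turn and shift to have TCP at p, tool x down, tool z at world angle jaw (deg)"""
    s=telemetry.sense(); R0=Ro.from_euler('xyz',s["orientation"],degrees=True)
    j=np.radians(jaw); z=np.array([np.cos(j),np.sin(j),0]); x=np.array([0,0,-1.]); R1=Ro.from_matrix(np.c_[x,np.cross(z,x),z])
    M=R0.as_matrix()
    print("t",round(s["time"],2),"pos",s["position"].round(1),"jaw now",np.degrees(np.arctan2(M[1,2],M[0,2])).round(1),"tilt",np.degrees(np.arccos(-M[2,0])).round(2),"q",s["q"].round(0),"F",s["contact_force"].round(1),"gap",round(s["finger_gap"],3))
    print("turn",(R0.inv()*R1).as_rotvec().round(4),"shift",(M.T@(np.array(p)-s["position"])/1000).round(4))
E
python3 - <<'E'
from h import *
for j in(20.4,200.4): plan((564,32.5,150),j)
E
```

```text
t 0.1 pos [143.1 556.4 230.5] jaw now 75.6 tilt 0.1 q [68. 18.  3. 75.  0. 82.] F [ 0.8  0.3 -0.2] gap 1.001
turn [ 9.63e-01 -1.70e-03  6.00e-04] shift [ 0.081  -0.5382 -0.4024]
t 0.1 pos [143.1 556.4 230.5] jaw now 75.6 tilt 0.1 q [68. 18.  3. 75.  0. 82.] F [ 0.8  0.3 -0.2] gap 1.001
turn [-2.1786e+00 -7.0000e-04 -2.0000e-03] shift [ 0.081  -0.5382 -0.4024]
```

Call:
{"fn": "move_arm", "kwargs": {"rows": [[[-0.11, 0, 0], [0.0015, -0.027, -0.02], 0], [[-0.22, 0, 0], [0.003, -0.054, -0.04], 0], [[-0.33, 0, 0], [0.0045, -0.081, -0.06], 0], [[-0.44, 0, 0], [0.006, -0.108, -0.08], 0], [[-0.55, 0, 0], [0.0075, -0.135, -0.1], 0], [[-0.66, 0, 0], [0.009, -0.162, -0.12], 0], [[-0.77, 0, 0], [0.0105, -0.189, -0.14], 0], [[-0.88, 0, 0], [0.012, -0.216, -0.16], 0], [[-0.99, 0, 0], [0.0135, -0.243, -0.18], 0], [[-1.1, 0, 0], [0.015, -0.27, -0.2], 0]], "squeeze": 40}}

```text
time: 0.93
position: [355.2, 293.9, 215.5]
orientation: [102.0, 89.9, -119.1]
contact_force: [0.0, 0.7, -0.2]
finger_gap: 0.996
```

Run:
```python
from h import *
plan((564,32.5,200),200.4)
```

```text
t 0.93 pos [355.2 293.9 215.5] jaw now 138.9 tilt 0.11 q [ 30.   6. -15.  69.  -0. -19.] F [ 0.   0.7 -0.2] gap 0.996
turn [-1.073e+00  7.000e-04 -2.000e-03] shift [ 0.0157  0.0598 -0.3292]
```

Call:
{"fn": "move_arm", "kwargs": {"rows": [[[-0.12, 0, 0], [0.002, 0.007, -0.037], 0], [[-0.24, 0, 0], [0.004, 0.013, -0.073], 0], [[-0.36, 0, 0], [0.005, 0.02, -0.11], 0], [[-0.48, 0, 0], [0.007, 0.027, -0.146], 0], [[-0.6, 0, 0], [0.009, 0.033, -0.183], 0], [[-0.72, 0, 0], [0.011, 0.04, -0.22], 0], [[-0.84, 0, 0], [0.012, 0.047, -0.256], 0], [[-0.96, 0, 0], [0.014, 0.053, -0.293], 0], [[-1.073, 0.001, -0.002], [0.0157, 0.0598, -0.3292], 0], [[-1.073, 0.001, -0.002], [0.0157, 0.0598, -0.3292], 0]]}}

```text
time: 1.77
position: [567.8, 27.2, 198.6]
orientation: [109.4, 89.9, -50.2]
contact_force: [1.5, -0.3, 0.4]
finger_gap: 1.001
```

Run:
```python
from h import *
plan((564,32.5,100),200.4)
cv2.imwrite("pics/s1.png",cv2.resize(grab_frame("side")[150:350,200:440],(720,600)))
```

```text
t 1.77 pos [567.8  27.2 198.6] jaw now -159.6 tilt 0.14 q [  -5.   18.   -2.   70.   -0. -116.] F [ 1.5 -0.3  0.4] gap 1.001
turn [-0.0001 -0.0008 -0.0024] shift [ 0.0986 -0.0066  0.0017]
```

View pics/s1.png

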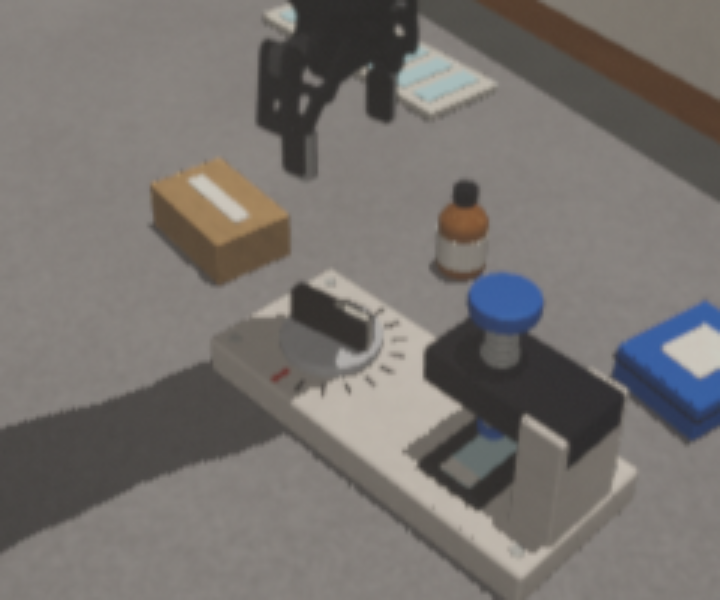

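The gripper hangs over the dial with the jaws across the bar and nothing touched. The bar is clear below it at about (330,315) in the crop. Descend and grip.

Call:
{"fn": "move_arm", "kwargs": {"rows": [[[0, 0, -0.002], [0.02, -0.003, 0.001], 0], [[0, -0.001, -0.002], [0.04, -0.0066, 0.0017], 0], [[0, -0.001, -0.002], [0.06, -0.0066, 0.0017], 0], [[0, -0.001, -0.002], [0.08, -0.0066, 0.0017], 0], [[0, -0.001, -0.002], [0.1, -0.0066, 0.0017], 0], [[0, -0.001, -0.002], [0.12, -0.0066, 0.0017], 0.3], [[0, -0.001, -0.002], [0.135, -0.0066, 0.0017], 0.4], [[0, -0.001, -0.002], [0.145, -0.0066, 0.0017], 0.4], [[0, -0.001, -0.002], [0.1465, -0.0066, 0.0017], 0.4], [[0, -0.001, -0.002], [0.1465, -0.0066, 0.0017], 0.4]]}}

```text
time: 2.65
position: [560.9, 35.4, 51.7]
orientation: [-41.0, 89.8, 159.4]
contact_force: [-0.0, 0.7, -0.3]
finger_gap: 0.6
```

Run:
```python
from h import *
plan((564,32.5,51),200.4)
cv2.imwrite("pics/t1.png",cv2.resize(grab_frame("top")[140:280,230:440],(800,533)))
```

```text
t 2.65 pos [560.9  35.4  51.7] jaw now -159.6 tilt 0.24 q [  -5.   23.  -16.   51.    0. -115.] F [-0.   0.7 -0.3] gap 0.6
turn [-0.0001  0.0031  0.0027] shift [ 0.0007  0.0038 -0.0019]
```

Call:
{"fn": "move_arm", "kwargs": {"rows": [[[0, 0.003, 0.003], [0.0007, 0.0038, -0.0019], 0.4], [[0, 0.003, 0.003], [0.0007, 0.0038, -0.0019], 0.4], [[0, 0.003, 0.003], [0.0007, 0.0038, -0.0019], 0.5], [[0, 0.003, 0.003], [0.0007, 0.0038, -0.0019], 0.6], [[0, 0.003, 0.003], [0.0007, 0.0038, -0.0019], 0.7], [[0, 0.003, 0.003], [0.0007, 0.0038, -0.0019], 0.75], [[0, 0.003, 0.003], [0.0007, 0.0038, -0.0019], 0.8], [[0, 0.003, 0.003], [0.0007, 0.0038, -0.0019], 0.85], [[0, 0.003, 0.003], [0.0007, 0.0038, -0.0019], 1], [[0, 0.003, 0.003], [0.0007, 0.0038, -0.0019], 1]], "squeeze": 30}}

```text
time: 3.53
position: [563.1, 31.9, 52.0]
orientation: [31.6, 89.9, -128.1]
contact_force: [-5.2, -1.5, 5.3]
finger_gap: 0.174
```

Run:
```python
from h import *
plan((564,32.5,51),200.4); print(telemetry.sense()["ft_torque"].round(2))
```

```text
t 3.53 pos [563.1  31.9  52. ] jaw now -159.6 tilt 0.12 q [  -5.   23.  -16.   51.   -0. -115.] F [-5.2 -1.5  5.3] gap 0.174
turn [-0.0005  0.0018 -0.0011] shift [ 0.001  -0.0003 -0.0011]
[-0.5   1.02  0.02]
```

Call:
{"fn": "move_arm", "kwargs": {"rows": [[[0.08, 0, 0], [0, 0, 0], 1], [[0.16, 0, 0], [0, 0, 0], 1], [[0.24, 0, 0], [0, 0, 0], 1], [[0.32, 0, 0], [0, 0, 0], 1], [[0.4, 0, 0], [0, 0, 0], 1], [[0.48, 0, 0], [0, 0, 0], 1], [[0.56, 0, 0], [0, 0, 0], 1], [[0.64, 0, 0], [0, 0, 0], 1], [[0.72, 0, 0], [0, 0, 0], 1], [[0.8, 0, 0], [0, 0, 0], 1]]}}

```text
time: 4.37
position: [562.0, 31.8, 52.0]
orientation: [56.2, 89.8, -149.5]
contact_force: [-3.7, -0.0, 3.1]
finger_gap: 0.183
```

Run:
```python
from h import *
plan((563,32,52),100.4); print(telemetry.sense()["ft_torque"].round(2))
cv2.imwrite("pics/t2.png",cv2.resize(grab_frame("top")[140:280,230:440],(800,533)))
cv2.imwrite("pics/s2.png",cv2.resize(grab_frame("side")[150:350,200:440],(720,600)))
```

```text
t 4.37 pos [562.   31.8  52. ] jaw now 154.3 tilt 0.2 q [ -5.  23. -16.  51.  -0. -69.] F [-3.7 -0.   3.1] gap 0.183
turn [ 9.412e-01  4.000e-04 -3.600e-03] shift [-0.     -0.0006 -0.0008]
[-0.18  0.61  0.24]
```

View pics/s2.png

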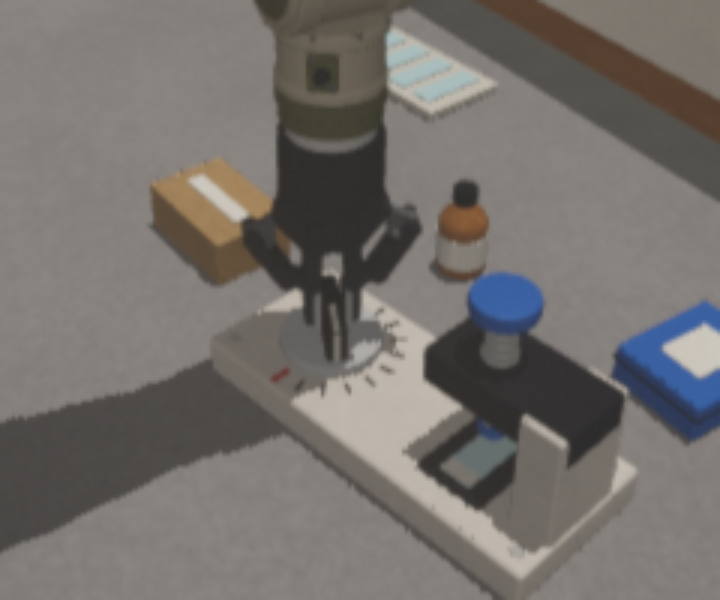

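The bar is held between the fingers and turned with them; the white line now points between the 2nd and 3rd marks. I'll continue towards the stop.

Call:
{"fn": "move_arm", "kwargs": {"rows": [[[0.08, 0, 0], [0, 0, 0], 1], [[0.16, 0, 0], [0, 0, 0], 1], [[0.24, 0, 0], [0, 0, 0], 1], [[0.32, 0, 0], [0, 0, 0], 1], [[0.4, 0, 0], [0, 0, 0], 1], [[0.48, 0, 0], [0, 0, 0], 1], [[0.56, 0, 0], [0, 0, 0], 1], [[0.64, 0, 0], [0, 0, 0], 1], [[0.72, 0, 0], [0, 0, 0], 1], [[0.8, 0, 0], [0, 0, 0], 1]]}}

```text
time: 5.3
position: [561.4, 32.6, 52.0]
orientation: [77.9, 89.8, -173.5]
contact_force: [-3.0, 2.4, 3.7]
finger_gap: 0.181
```

Run:
```python
from h import *
plan((563,32,52),100.4); print(telemetry.sense()["ft_torque"].round(2))
```

```text
t 5.3 pos [561.4  32.6  52. ] jaw now 108.6 tilt 0.24 q [ -5.  23. -16.  51.  -0. -23.] F [-3.   2.4  3.7] gap 0.181
turn [ 0.1438  0.0006 -0.0041] shift [-0.     -0.0014 -0.0011]
[0.37 0.56 0.07]
```

Call:
{"fn": "move_arm", "kwargs": {"rows": [[[0.03, 0, 0], [0, 0, 0], 1], [[0.06, 0, 0], [0, 0, 0], 1], [[0.09, 0, 0], [0, 0, 0], 1], [[0.12, 0, 0], [0, 0, 0], 1], [[0.14, 0, 0], [0, 0, 0], 1], [[0.16, 0, 0], [0, 0, 0], 1], [[0.18, 0, 0], [0, 0, 0], 1], [[0.2, 0, 0], [0, 0, 0], 1], [[0.22, 0, 0], [0, 0, 0], 1], [[0.22, 0, 0], [0, 0, 0], 1]]}}

```text
time: 6.13
position: [561.5, 32.8, 52.1]
orientation: [87.6, 89.8, -176.3]
contact_force: [-1.2, 1.6, 2.7]
finger_gap: 0.186
```

Run:
```python
from h import *
plan((563,32,52),100.4); print(telemetry.sense()["ft_torque"].round(2))
```

```text
t 6.13 pos [561.5  32.8  52.1] jaw now 96.1 tilt 0.22 q [ -5.  23. -16.  51.  -0. -11.] F [-1.2  1.6  2.7] gap 0.186
turn [-0.0752  0.0003 -0.0038] shift [ 0.0001 -0.0014 -0.001 ]
[0.18 0.26 1.53]
```

The stop is met: 1.5 N m reaction at jaw angle 96°, against an expected 100.4° at the stop. Now back off anticlockwise to jaw 180.4°, a turn of −1.47 rad.

Call:
{"fn": "move_arm", "kwargs": {"rows": [[[-0.07, 0, 0], [0, -0.001, 0], 1], [[-0.14, 0, 0], [0, -0.001, 0], 1], [[-0.21, 0, 0], [0, -0.001, 0], 1], [[-0.28, 0, 0], [0, -0.001, 0], 1], [[-0.35, 0, 0], [0, -0.001, 0], 1], [[-0.42, 0, 0], [0, -0.001, 0], 1], [[-0.49, 0, 0], [0, -0.001, 0], 1], [[-0.56, 0, 0], [0, -0.001, 0], 1], [[-0.63, 0, 0], [0, -0.001, 0], 1], [[-0.7, 0, 0], [0, -0.001, 0], 1]]}}

```text
time: 6.97
position: [561.8, 32.2, 52.0]
orientation: [58.7, 89.7, -165.1]
contact_force: [-4.7, -0.8, 2.8]
finger_gap: 0.176
```

Run:
```python
from h import *
plan((563,32,52),180.4); print(telemetry.sense()["ft_torque"].round(2))
```

```text
t 6.97 pos [561.8  32.2  52. ] jaw now 136.3 tilt 0.3 q [ -5.  24. -16.  51.  -0. -51.] F [-4.7 -0.8  2.8] gap 0.176
turn [-0.7705  0.0044 -0.0032] shift [-0.     -0.0007 -0.001 ]
[-0.29  0.57 -0.08]
```

Call:
{"fn": "move_arm", "kwargs": {"rows": [[[-0.09, 0, 0], [0, 0, 0], 1], [[-0.18, 0, 0], [0, 0, 0], 1], [[-0.27, 0, 0], [0, 0, 0], 1], [[-0.36, 0, 0], [0, 0, 0], 1], [[-0.45, 0, 0], [0, 0, 0], 1], [[-0.54, 0, 0], [0, 0, 0], 1], [[-0.63, 0, 0], [0, 0, 0], 1], [[-0.72, 0, 0], [0, 0, 0], 1], [[-0.77, 0, 0], [0, 0, 0], 1], [[-0.77, 0, 0], [0, 0, 0], 1]]}}

```text
time: 7.8
position: [562.5, 31.9, 52.0]
orientation: [21.0, 89.8, -158.6]
contact_force: [0.9, 0.2, -1.2]
finger_gap: 0.182
```

Run:
```python
from h import *
plan((563,32,52),180.4); print(telemetry.sense()["ft_torque"].round(2))
```

```text
t 7.8 pos [562.5  31.9  52. ] jaw now -179.7 tilt 0.24 q [ -5.  24. -16.  51.  -0. -95.] F [ 0.9  0.2 -1.2] gap 0.182
turn [-0.0012  0.0039 -0.0015] shift [-0.     -0.0001 -0.0005]
[ 0.02 -0.27  0.02]
```

Open moderately, then retract straight up.

Call:
{"fn": "move_arm", "kwargs": {"rows": [[[0, 0, 0], [0, 0, 0], 0.5], [[0, 0, 0], [0, 0, 0], 0.4], [[0, 0, 0], [0, 0, 0], 0.3], [[0, 0, 0], [0, 0, 0], 0.3], [[0, 0, 0], [-0.02, 0, 0], 0.3], [[0, 0, 0], [-0.05, 0, 0], 0.3], [[0, 0, 0], [-0.08, 0, 0], 0.3], [[0, 0, 0], [-0.11, 0, 0], 0.3], [[0, 0, 0], [-0.145, 0, 0], 0.3], [[0, 0, 0], [-0.17, 0, 0], 0.3]]}}

```text
time: 8.63
position: [563.6, 32.1, 225.0]
orientation: [53.4, 89.9, -126.3]
contact_force: [0.2, -0.3, -0.2]
finger_gap: 0.7
```

Run:
```python
from h import *
plan((592,-125,215),180.4)
a=grab_frame("side"); b=grab_frame("top"); cv2.imwrite("pics/t3r.png",b); cv2.imwrite("pics/s3r.png",a)
cv2.imwrite("pics/s3.png",np.hstack([cv2.resize(a[225:335,255:385],(400,338),interpolation=2),cv2.resize(b[180:265,295:395],(398,338),interpolation=2)]))
```

```text
t 8.63 pos [563.6  32.1 225. ] jaw now -179.7 tilt 0.13 q [ -5.  17.   0.  73.  -0. -95.] F [ 0.2 -0.3 -0.2] gap 0.7
turn [-0.0019  0.0013 -0.0018] shift [ 0.0103  0.1573 -0.0276]
```

View pics/s3.png

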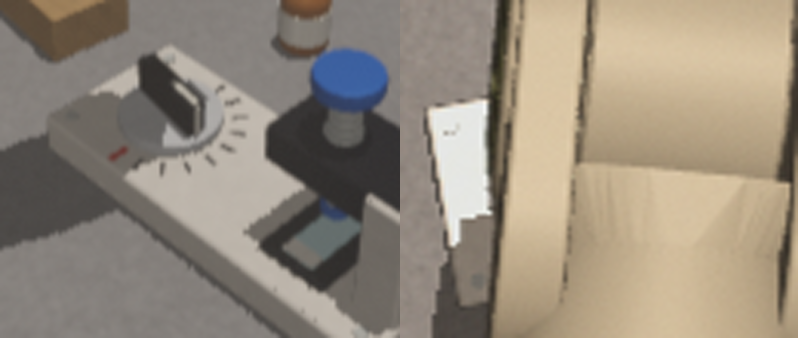

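The side crop shows the bar free and the pointer end at about (195,100), opposite the 4th or 5th mark. I'll check it against predicted positions for clicks 3, 4 and 5.

Run:
```python
from h import *
D=np.array([563,32.3]); im=cv2.imread("pics/s3r.png"); v=cv2.resize(im[225:285,280:350],(700,600),interpolation=cv2.INTER_CUBIC)
def P(k,r,z,w=0):
    a=np.radians(190.4+20*k); return proj("side",np.array([D[0]+r*np.cos(a)-w*np.sin(a),D[1]+r*np.sin(a)+w*np.cos(a),z]))
for k,c in((3,(0,0,255)),(4,(0,255,0)),(5,(255,0,0))):
    q=np.int32([(P(k,r,73,w)-[280,225])*10 for r,w in((-35,-8),(35,-8),(35,8),(-35,8))]); cv2.polylines(v,[q],True,c,1)
    for kk in (0,k): cv2.circle(v,tuple(np.int32((P(kk,52,32)-[280,225])*10)),6,c,2)
cv2.imwrite("pics/ov.png",v)
```

```text
(no output)
```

View pics/ov.png

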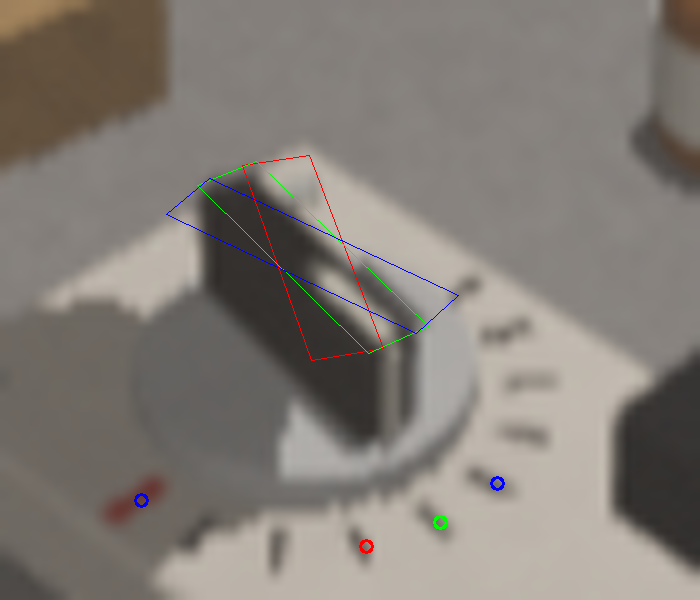

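The bar matches the click-4 outline (green), with the end face and marks aligned. Now shut the fingers and move over the plunger.

Call:
{"fn": "move_arm", "kwargs": {"rows": [[[0, 0, 0], [0, 0.03, -0.01], 1], [[0, 0, 0], [0, 0.06, -0.02], 1], [[0, 0, 0], [0, 0.09, -0.027], 1], [[0, 0, 0], [0, 0.12, -0.027], 1], [[0, 0, 0], [0, 0.145, -0.027], 1], [[0, 0, 0], [0, 0.1573, -0.027], 1], [[0, 0, 0], [0, 0.1573, -0.027], 1], [[0, 0, 0], [0.01, 0.1573, -0.027], 1], [[0, 0, 0], [0.01, 0.1573, -0.027], 1], [[0, 0, 0], [0.01, 0.1573, -0.027], 1]]}}

```text
time: 9.57
position: [593.0, -123.5, 216.6]
orientation: [157.7, 89.8, -21.9]
contact_force: [-0.2, 0.1, 0.0]
finger_gap: 0.001
```

Run:
```python
from h import *
plan((591.5,-125.3,180),180.4)
cv2.imwrite("pics/s4.png",cv2.resize(grab_frame("side")[190:300,300:440],(700,550)))
```

```text
t 9.57 pos [ 593.  -123.5  216.6] jaw now -179.6 tilt 0.19 q [ -19.   21.    6.   74.   -0. -110.] F [-0.2  0.1  0. ] gap 0.001
turn [-0.0002 -0.003  -0.0012] shift [0.0366 0.0017 0.0016]
```

View pics/s4.png

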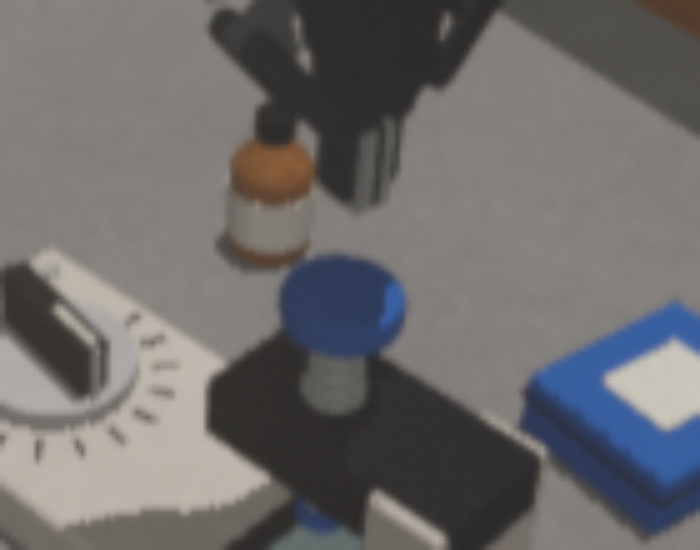

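The shut fingers stand above the blue head at about (345,290), with the dial still on click 4. Descend and press gradually.

Call:
{"fn": "move_arm", "kwargs": {"rows": [[[0, -0.003, -0.001], [0.015, 0.0017, 0.0016], 1], [[0, -0.003, -0.001], [0.028, 0.0017, 0.0016], 1], [[0, -0.003, -0.001], [0.036, 0.0017, 0.0016], 1], [[0, -0.003, -0.001], [0.04, 0.0017, 0.0016], 1], [[0, -0.003, -0.001], [0.044, 0.0017, 0.0016], 1], [[0, -0.003, -0.001], [0.048, 0.0017, 0.0016], 1], [[0, -0.003, -0.001], [0.051, 0.0017, 0.0016], 1], [[0, -0.003, -0.001], [0.054, 0.0017, 0.0016], 1], [[0, -0.003, -0.001], [0.056, 0.0017, 0.0016], 1], [[0, -0.003, -0.001], [0.056, 0.0017, 0.0016], 1]]}}

```text
time: 10.45
position: [591.7, -124.5, 162.3]
orientation: [-167.3, 89.9, 13.1]
contact_force: [-3.3, 4.6, 8.3]
finger_gap: -0.002
```

Run:
```python
from h import *
plan((591.5,-125.3,157),180.4)
```

```text
t 10.45 pos [ 591.7 -124.5  162.3] jaw now -179.6 tilt 0.08 q [ -20.   23.   -0.   67.    0. -110.] F [-3.3  4.6  8.3] gap -0.002
turn [ 0.0006 -0.0014  0.0003] shift [0.0053 0.0008 0.0003]
```

Call:
{"fn": "move_arm", "kwargs": {"rows": [[[0, 0, 0], [0.001, 0, 0], 1], [[0, 0, 0], [0.002, 0, 0], 1], [[0, 0, 0], [0.003, 0, 0], 1], [[0, 0, 0], [0.004, 0, 0], 1], [[0, 0, 0], [0.005, 0, 0], 1], [[0, 0, 0], [0.006, 0, 0], 1], [[0, 0, 0], [0.0065, 0, 0], 1], [[0, 0, 0], [0.007, 0, 0], 1], [[0, 0, 0], [0.007, 0, 0], 1], [[0, 0, 0], [0.007, 0, 0], 1]]}}

```text
time: 11.28
position: [591.7, -124.5, 157.4]
orientation: [171.0, 89.8, -8.5]
contact_force: [-3.6, 1.5, 9.0]
finger_gap: 0.002
```

Run:
```python
from h import *
plan((591.5,-125.3,157),180.4)
```

```text
t 11.28 pos [ 591.7 -124.5  157.4] jaw now -179.6 tilt 0.16 q [ -19.   23.   -1.   66.    0. -110.] F [-3.6  1.5  9. ] gap 0.002
turn [ 0.0007 -0.0028 -0.0004] shift [0.0004 0.0008 0.0003]
```

Call:
{"fn": "move_arm", "kwargs": {"rows": [[[0, 0, 0], [0.001, 0, 0], 1], [[0, 0, 0], [0.0015, 0, 0], 1], [[0, 0, 0], [0.002, 0, 0], 1], [[0, 0, 0], [0.0025, 0, 0], 1], [[0, 0, 0], [0.003, 0, 0], 1], [[0, 0, 0], [0.003, 0, 0], 1], [[0, 0, 0], [0.003, 0, 0], 1], [[0, 0, 0], [0.003, 0, 0], 1], [[0, 0, 0], [0.003, 0, 0], 1], [[0, 0, 0], [0.003, 0, 0], 1]]}}

```text
time: 12.12
position: [591.8, -124.5, 157.1]
orientation: [161.7, 89.7, -17.8]
contact_force: [-5.9, 0.9, 11.7]
finger_gap: 0.002
```

Run:
```python
from h import *
plan((591.5,-125.3,157),180.4)
```

```text
t 12.12 pos [ 591.8 -124.5  157.1] jaw now -179.5 tilt 0.28 q [ -19.   23.   -1.   66.    0. -110.] F [-5.9  0.9 11.7] gap 0.002
turn [ 0.0009 -0.0047 -0.0015] shift [0.0001 0.0008 0.0003]
```

Call:
{"fn": "move_arm", "kwargs": {"rows": [[[0, 0, 0], [0.004, 0, 0], 1], [[0, 0, 0], [0.005, 0, 0], 1], [[0, 0, 0], [0.006, 0, 0], 1], [[0, 0, 0], [0.007, 0, 0], 1], [[0, 0, 0], [0.008, 0, 0], 1], [[0, 0, 0], [0.008, 0, 0], 1], [[0, 0, 0], [0.008, 0, 0], 1], [[0, 0, 0], [0.008, 0, 0], 1], [[0, 0, 0], [0.008, 0, 0], 1], [[0, 0, 0], [0.008, 0, 0], 1]]}}

```text
time: 12.95
position: [591.9, -124.5, 156.8]
orientation: [156.8, 89.4, -22.7]
contact_force: [-14.8, 4.0, 38.2]
finger_gap: 0.002
```

Run:
```python
from h import *
plan((591.5,-125.3,157),180.4)
cv2.imwrite("pics/s5.png",cv2.resize(grab_frame("side")[190:300,300:440],(700,550)))
```

```text
t 12.95 pos [ 591.9 -124.5  156.8] jaw now -179.5 tilt 0.63 q [ -19.   22.   -1.   65.   -0. -110.] F [-14.8   4.   38.2] gap 0.002
turn [ 0.0012 -0.0101 -0.0043] shift [-0.0002  0.0008  0.0004]
```

View pics/s5.png

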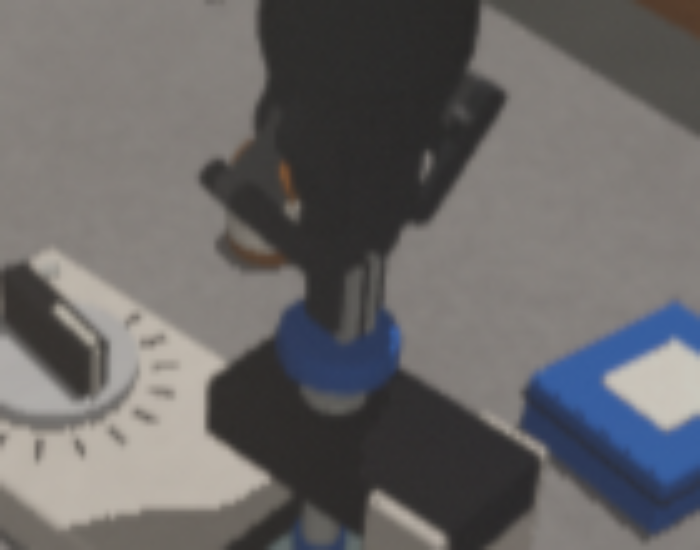

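The head is at its stop (156.8 mm, 38 N), held for over a second. Release straight up.

Call:
{"fn": "move_arm", "kwargs": {"rows": [[[0, 0, 0], [0, 0, 0], 1], [[0, 0, 0], [-0.003, 0, 0], 1], [[0, 0, 0], [-0.008, 0, 0], 1], [[0, 0, 0], [-0.014, 0, 0], 1], [[0, 0, 0], [-0.022, 0, 0], 1], [[0, 0, 0], [-0.035, 0, 0], 1], [[0, 0, 0], [-0.055, 0, 0], 1], [[0, 0, 0], [-0.075, 0, 0], 1], [[0, 0, 0], [-0.09, 0, 0], 1], [[0, 0, 0], [-0.09, 0, 0], 1]]}}

```text
time: 13.83
position: [593.0, -124.8, 250.8]
orientation: [158.2, 89.0, -21.3]
contact_force: [0.3, -1.0, 0.7]
finger_gap: -0.003
```

Run:
```python
from h import *
plan((592,-125,247),180.4)
a=grab_frame("side"); b=grab_frame("top"); A=cv2.imread("pics/side0.png")
for nm,(x,y,w,h) in {"tissue":(245,200,50,45),"bottle":(343,222,22,24),"slide":(404,248,60,45),"plunger":(350,238,36,20)}.items():
    print(nm,cv2.absdiff(a,A)[y:y+h,x:x+w].mean().round(2))
cv2.imwrite("pics/s6.png",cv2.resize(a[180:340,240:480],(800,533),interpolation=2))
```

```text
t 13.83 pos [ 593.  -124.8  250.8] jaw now -179.5 tilt 1.02 q [ -19.   20.    9.   77.   -0. -110.] F [ 0.3 -1.   0.7] gap -0.003
turn [ 0.0013 -0.0166 -0.0066] shift [0.0038 0.0002 0.0011]
tissue 7.44
bottle 7.18
slide 6.88
plunger 14.44
```

View pics/s6.png

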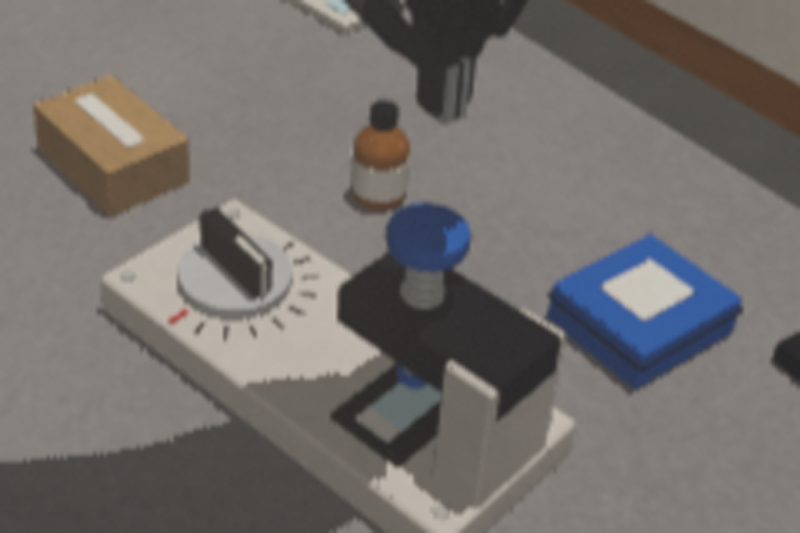

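The head is back up, the dial is still on click 4, and the boxes and bottle look unmoved, with the arm clear of everything. Handing in.

```bash
python3 -c "
from workcell import r
print(r.sign_off())"
```

```text
the job is handed in; nothing more can be done
None
```

The press is set to depth four, the slide is marked, and the job was handed in at about 14 s, well under the 64 s limit.

- **Dial:** I gripped the bar and turned it clockwise until the stop pushed back with about 1.5 N m. I then backed it off 80° and let go. An overlay on the side picture put the pointer on the fourth mark, clearly apart from the third and fifth. It still stood there in the last picture.
- **Plunger:** I pressed the head down to 156.8 mm, where it stopped moving while the force rose to 38 N. I held it at the stop for more than a second. The spring then brought it back up, and the last picture shows it up with the arm well clear of it.
- **Surroundings:** the slide box, bottle and tissue box look unmoved in the last picture. The rough picture comparison gave similar small differences for all three (about 7 grey levels), which I put down to lighting and noise without checking further.
- **Disagreements:** at the stop the jaw stood at 96° rather than the expected 100.4°, which I took for twist of the fingers on the bar. The 38 N peak wrist force was close to the 40 N limit that applies to the arm and gripper body, though it came through the fingertips. The top camera was blocked by the arm when I checked the dial, so that check rests on the side view alone.

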